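# Fetch the toy tugboat from behind the paint bottles

### The job

The toy tugboat is standing at the back of the finishing bay behind three paint bottles. Clear all three bottles out of the way onto the grey drip tray, then bring the boat to the middle of the painting turntable, and only then stand the bottles back in the bay, each upright in the middle of the place marked in its own colour (they may have been mixed up). Set everything down softly, knock nothing over and leave the brush jar where it is.

Things in the scene. Friction and masses are not known exactly. Their poses are not given: they have to be found in the camera images.
- bottle_red: red squeeze bottle of paint with white label band and red cap, upright. Body 48 mm diameter up to 150 mm, shoulder to 164 mm, cap 28 mm diameter from 164 to 190 mm (top). Origin: centre of its underside, z up its axis. About 0.26 kg, free-standing. The bottles start in a row in the bay, 58 mm apart, each on one of the lanes, not always its own.
- bottle_yellow: yellow squeeze bottle of paint with white label band and yellow cap, upright. Body 48 mm diameter up to 150 mm, shoulder to 164 mm, cap 28 mm diameter from 164 to 190 mm (top). Origin: centre of its underside, z up its axis. About 0.26 kg, free-standing.
- bottle_blue: blue squeeze bottle of paint with white label band and blue cap, upright. Body 48 mm diameter up to 150 mm, shoulder to 164 mm, cap 28 mm diameter from 164 to 190 mm (top). Origin: centre of its underside, z up its axis. About 0.26 kg, free-standing.
- lane_red: flat red strip 80 x 54 mm, 3 mm thick, fixed to the finishing bay's floor: the red bottle's place. Origin: on its underside, below where the bottle's centre belongs (bottle's underside 3 mm above it); the strip reaches 56 mm along -x (towards the bay's open front) and 24 mm along +x. The three lanes lie side by side, parallel, 58 mm apart, in varying order.
- lane_yellow: the same strip in yellow: the yellow bottle's place; origin and axes as for the red one. The bay around the lanes is a roofless, open-fronted plywood pigeonhole fixed to the bench, 195 mm deep, 240 mm wide, floor 9 mm thick.
- lane_blue: the same strip in blue: the blue bottle's place; origin and axes as for the red one. Bay walls: sides 50 mm high, inner faces 111 mm either side of the middle lane's centre line; back 70 mm high, inner face 123 mm behind (+x of) the lane origins; no front wall.
- boat: toy tugboat, green hull 130 x 50 x 28 mm with round bow; on deck a wooden cabin 56 mm long, 34 mm wide, flat-sided, from 28 to 60 mm height (grip across the 34 mm), on it a dark funnel to 84 mm. Origin: centre of its underside, under the cabin's middle; x to the bow, z up. 0.16 kg. It stands on the bay's floor crosswise, about 62 mm behind the bottle row's centre line.
- turntable: painting turntable fixed to the bench: dark base 140 mm diameter and stem, round flat aluminium top 180 mm diameter with thin dark rings, its upper face 70 mm above the origin. Origin: centre of the base's underside, on the axis. The top can turn under light friction.
- tray: shallow grey drip tray fixed to the bench, 250 mm (x) by 120 mm (y) outside, walls 4 mm thick and 14 mm high, floor 4 mm thick. Origin: centre of its underside. The side area for the three bottles: they fit in a row along its x. It and the turntable stand on opposite sides of the bay, which on which side varies.
- brush_jar: bystander: white ceramic jar, 72 mm diameter at the rim, 90 mm high, with brushes standing up to 157 mm. Origin: centre of its underside. To be left alone.

How it is judged:
On the way, in this order (a step that is already met when the one before it is completed fails the run):
1. all three bottles stand upright on the drip tray, the boat still in its place in the bay (x of bottle_red in the frame of tray between -0.1 and 0.1 m and y of bottle_red in the frame of tray between -0.036 and 0.036 m and z of bottle_red in the frame of tray between 0 and 0.009 m and angle between each of bottle_red, bottle_yellow, bottle_blue's own z axis and vertical below 0.1 rad and linear speed of each of bottle_red, bottle_yellow, bottle_blue below 0.03 m/s and x of bottle_yellow in the frame of tray between -0.1 and 0.1 m and y of bottle_yellow in the frame of tray between -0.036 and 0.036 m and z of bottle_yellow in the frame of tray between 0 and 0.009 m and x of bottle_blue in the frame of tray between -0.1 and 0.1 m and y of bottle_blue in the frame of tray between -0.036 and 0.036 m and z of bottle_blue in the frame of tray between 0 and 0.009 m and distance of boat from where it was at the start of the episode below 0.02 m), for 0.2 s.
2. the boat stands in the middle of the turntable while the bottles are still on the tray (horizontal distance between boat and turntable below 0.015 m and z of boat in the frame of turntable between 0.066 and 0.075 m and angle between each of boat, bottle_red, bottle_yellow, bottle_blue's own z axis and vertical below 0.1 rad and linear speed of each of boat, bottle_red, bottle_yellow, bottle_blue below 0.03 m/s and x of bottle_red in the frame of tray between -0.1 and 0.1 m and y of bottle_red in the frame of tray between -0.036 and 0.036 m and z of bottle_red in the frame of tray between 0 and 0.009 m and x of bottle_yellow in the frame of tray between -0.1 and 0.1 m and y of bottle_yellow in the frame of tray between -0.036 and 0.036 m and z of bottle_yellow in the frame of tray between 0 and 0.009 m and x of bottle_blue in the frame of tray between -0.1 and 0.1 m and y of bottle_blue in the frame of tray between -0.036 and 0.036 m and z of bottle_blue in the frame of tray between 0 and 0.009 m), for 0.2 s.
At the end, for the whole second after the job is handed in: Each bottle stands upright (within 0.1 rad) on the lane of its own colour, within 12 mm of its place; the boat stands upright (within 0.1 rad) on the turntable within 15 mm of its middle; all at rest (horizontal distance between bottle_red and lane_red below 0.012 m and z of bottle_red in the frame of lane_red between -0.001 and 0.008 m and angle between each of bottle_red, bottle_yellow, bottle_blue, boat's own z axis and vertical below 0.1 rad and linear speed of each of bottle_red, bottle_yellow, bottle_blue, boat below 0.03 m/s and horizontal distance between bottle_yellow and lane_yellow below 0.012 m and z of bottle_yellow in the frame of lane_yellow between -0.001 and 0.008 m and horizontal distance between bottle_blue and lane_blue below 0.012 m and z of bottle_blue in the frame of lane_blue between -0.001 and 0.008 m and horizontal distance between boat and turntable below 0.015 m and z of boat in the frame of turntable between 0.066 and 0.075 m); the robot touches nothing.
It fails at once if a bottle or the boat is knocked over (angle between any of bottle_red, bottle_yellow, bottle_blue, boat's own z axis and vertical above 0.6 rad).
It fails at once if a bottle or the boat is dropped: it moves faster than 0.4 m/s within about 8 mm of the surface it comes down on ((height (world z) of bottle_red below 0.02 m and linear speed of bottle_red above 0.4 m/s) or (height (world z) of bottle_yellow below 0.02 m and linear speed of bottle_yellow above 0.4 m/s) or (height (world z) of bottle_blue below 0.02 m and linear speed of bottle_blue above 0.4 m/s) or (horizontal distance between boat and turntable below 0.09 m and z of boat in the frame of turntable below 0.078 m and linear speed of boat above 0.4 m/s)).
It fails at once if the brush jar is shifted by more than 30 mm or tipped (distance of brush_jar from where it was at the start of the episode above 0.03 m or angle between brush_jar's own z axis and vertical above 0.3 rad).
It also fails if it takes over 134 s, if anything falls off the work surface, if the arm or the gripper's body presses on something with over 40 N, if the wrist force passes 120 N, or if a joint passes its speed limit or range.

### The arm

A 7-joint arm with a two-finger parallel gripper is mounted at the origin on the work surface. World frame = base frame: x ahead of the robot, y to its left, z up, the work surface at z = 0. Lengths are in m, angles in rad, forces in N, time in s.
With the tool pointing down it reaches from about 0.425 to 0.95 m from the base axis. Payload 16.7 kg.
Tool frame: the origin (TCP) lies at the very end of the fingers, on their centre line; the grasp point (between the pads) lies 19 mm behind it (arm.grip_point_offset is the distance from the TCP to the grasp point, in m); z points along the fingers, y is the line along which they close (so a half turn about z gives the same grasp; the last joint's range is limited). The gripper opens to 94 mm and grips with 3 to 60 N. Pads are 16 mm wide; open, the fingers measure 119 mm over their backs; the gripper's body (75 mm by 177 mm) begins 78 mm behind the grasp point.
Start: joints at [-1.315, 0.426, 0.074, 1.606, -0.034, 1.111, -0.067], TCP at [0.266, 0.62, 0.205] pointing down, gripper open.
Joint ranges: [-2.85, 2.85], [-0.5, 2.14], [-1.23, 1.37], [0.21, 2.46], [-1.02, 4.16], [0.16, 2.05], [-2.73, 2.73]. Speed limits (rad/s): [1.89, 1.89, 2.39, 2.39, 3.01, 3.01, 3.01].

### API

Orientations are given as a unit quaternion [x, y, z, w].
In Python, from station import arm, vision, finish_job gives the robot as it stands. The module is installed in compiled form; this text tells all that it offers.
- The arm moves only by the tool drive_tool, never from a script. Its argument "motion" is a list of rows, each a list of 5 numbers: the gripper command: -1 is shut, 1 is fully open, values between are in proportion, then the shift along the tool's x, y, z in m, then the turn about the tool's z in degrees. A call has 1 to 5 rows; each row is the pose to reach, as a shift and turn from the pose commanded when the call began, along the tool's axes at that moment; what a row does not reach only later rows make up. A row lasts 1/12 s, in which the tool goes at most 41.7 mm and 7.16 degrees, less where a joint would pass 70% of its speed; a pose out of reach is approached as far as the arm can. A call with a gripper value outside its range is refused whole. The fingers move at their own pace and stop on an object; "grip_force" is the grip in N (left out, the last holds). Time passes only in rows, so rows that repeat a pose let the fingers close. It gives the time, the measured TCP pose, the force, the opening and the grip force at its end, in the units of the state.
- arm.observe(): the state, without advancing time (a new reading comes with each control period).
- vision.grab_frame(name): name is "scene" or "top" or "wrist"; returns (picture, depth): 420x560x3 uint8, red, green, blue; 420x560 float32, m along the optical axis (not along the pixel's ray), 0 where there is no reading.
- vision.camera_model(name): a dict with "vfov" (degrees; the focal length in pixels is half the picture's height over the tangent of half this angle, whatever the lens; pixels are square), "cx", "cy" (the principal point, pixels), "k1" (the pictures are not rectified: a ray, as slopes to the right and down, at radius r is drawn at 1 + k1 r^2 times it, then the intrinsics apply), "cam_to_world" (4x4, takes a point from camera to world coordinates). Camera axes: x right, y up, looking along -z (the intrinsics and any distortion apply to the point x, -y, -z); pixel columns grow to the right and rows downward; lengths in m; the calibration is good to about 2 mm. A picture is of the moment at which its call begins: read the wrist's pose just before it. camera_model takes no time and is no camera call; for the wrist camera it gives the pose at the moment of the call.
- finish_job(): hands the job in; it is judged then, once.
The state is a dict: "t": time; "joint_pos": joint angles; "qvel": joint speeds; "tau": joint torques, N m; "tcp_pos": TCP position; "orientation": TCP orientation; "ft_force": force on the tool from outside, world axes, zero at the start; "moment": the same for the moment, N m; "width": finger opening in m; "gripper_force": force on a finger pad.
Only numpy, scipy, OpenCV 4.12 (cv2) and the standard library are available. Lean on these libraries where they do the work, as an engineer would, in place of code of your own. Each camera call takes 0.05 s, during which the arm holds its last target. There are 200 camera calls.

## Working session

There is one attempt and no reset: what is moved stays moved. The work goes in short steps, Python scripts to look and compute and a tool call to move; the robot and the scene stay as the last step left them, time stands still between calls to the robot, and variables do not carry over. Pictures are saved under pics/ and viewed, at most 14 in all, crops included, and the job is handed in when it is done.

Besides the shell and the picture viewer there is one more tool, called after "Call:" as name(argument=value, ...), one argument or row to a line, values as JSON. drive_tool: Moves the arm, as the interface text tells. Its arguments: {"type":"object","properties":{"motion":{"type":"array"},"grip_force":{"type":"number"}},"required":["motion"]}

```bash
mkdir -p pics
cat > h.py <<'E'
import numpy as np, cv2
from station import arm, vision
def cloud(name):
    m=vision.camera_model(name); im,d=vision.grab_frame(name)
    H,W=d.shape; f=H/2/np.tan(np.radians(m['vfov'])/2)
    v,u=np.mgrid[0:H,0:W].astype(float)
    K=np.array([[f,0,m['cx']],[0,f,m['cy']],[0,0,1]])
    xd=(u-m['cx'])/f; yd=(v-m['cy'])/f; x,y=xd.copy(),yd.copy()
    for _ in range(20):
        s=1+m['k1']*(x*x+y*y); x,y=xd/s,yd/s
    P=np.stack([x*d,-y*d,-d,np.ones_like(d)],-1)@np.array(m['cam_to_world']).T
    P=P[...,:3]; P[d==0]=np.nan
    return im,d,P
def save(im,n): cv2.imwrite('pics/'+n,im[...,::-1])
E
python3 - <<'E'
from h import *
s=arm.observe(); print({k:np.round(v,3).tolist() for k,v in s.items()}, arm.grip_point_offset)
a=[]
for n in('scene','top'):
    im,d,P=cloud(n); np.savez(n+'.npz',im=im,P=P); save(im,n+'0.png')
    print(n,np.round(vision.camera_model(n)['cam_to_world'],2).tolist())
E
```

```text
{'t': 0.0, 'joint_pos': [-1.315, 0.427, 0.074, 1.607, -0.034, 1.111, -0.067], 'qvel': [0.001, -0.0, -0.001, -0.001, -0.0, 0.0, 0.0], 'tau': [-0.001, -93.581, 3.666, -45.42, -0.049, 0.02, 0.0], 'tcp_pos': [0.266, 0.62, 0.205], 'orientation': [0.202, 0.979, -0.001, -0.0], 'ft_force': [-0.124, 0.266, -0.593], 'moment': [-0.005, 0.017, -0.004], 'gripper_force': 0.0, 'width': 0.094} 0.0188
scene [[-0.05, -0.79, 0.61, 1.32], [1.0, -0.03, 0.04, 0.06], [-0.01, 0.61, 0.79, 0.98], [0.0, 0.0, 0.0, 1.0]]
top [[0.01, 1.0, -0.07, 0.52], [-1.0, 0.01, 0.01, 0.02], [0.01, 0.07, 1.0, 1.13], [0.0, 0.0, 0.0, 1.0]]
```

View pics/top0.png

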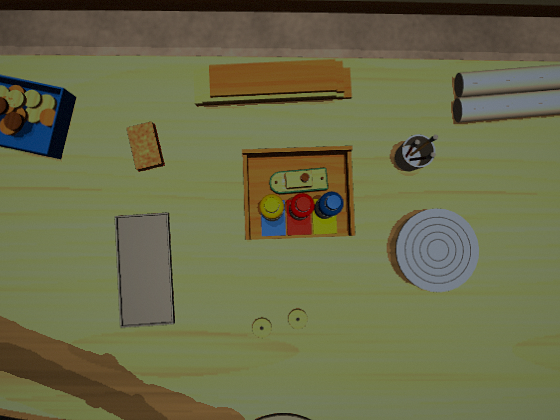

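View pics/scene0.png

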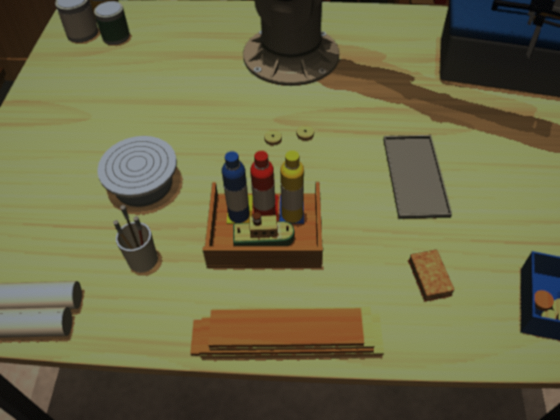

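The top view shows the bottles yellow (271,206), red (301,206) and blue (330,203) standing on lanes blue, red and yellow. The boat is at (300,180), the tray around (145,270), the turntable at (437,250) and the jar at (415,150).

Run:
```python
import numpy as np,cv2
D=np.load('top.npz');P=D['P'];im=D['im']
def reg(n,u0,u1,v0,v1,z0,z1):
    Q=P[v0:v1,u0:u1].reshape(-1,3);Q=Q[(Q[:,2]>z0)&(Q[:,2]<z1)]
    Q=Q.astype(np.float32)
    r=cv2.minAreaRect(Q[:,:2]*1000);c=cv2.minEnclosingCircle(Q[:,:2]*1000)
    print(n,len(Q),'med',Q.mean(0).round(3),'rect',np.round(r[0],1),np.round(r[1],1),round(r[2],1),'circ',np.round(c[0],1),round(c[1],1))
for n,a in (('yel',(255,288)),('red',(288,316)),('blu',(316,346))): reg(n,*a,188,222,.19,.22)
reg('boat deck',262,335,165,195,.03,.05); reg('cabin',262,335,165,195,.062,.08)
reg('funnel',262,335,165,195,.085,.11)
reg('tt',380,490,195,300,.063,.08)
reg('tray',105,185,200,335,.008,.03)
reg('trayall',105,185,200,335,.0035,.03)
reg('jar',385,445,125,175,.07,.2)
reg('baywalls',235,365,140,250,.045,.08)
reg('bayfloor',235,365,140,250,.006,.08)
hsv=cv2.cvtColor(im,cv2.COLOR_RGB2HSV)
for n,u,v in(('lb',272,230),('lr',299,230),('ly',325,228)):
    h=hsv[v,u].astype(int); m=(abs(hsv[...,0].astype(int)-h[0])<8)&(hsv[...,1]>120)
    m[:218]=0;m[242:]=0;m[:,:255]=0;m[:,345:]=0
    Q=P[m].astype(np.float32); Q=Q[(Q[:,2]<.03)]
    r=cv2.minAreaRect(Q[:,:2]*1000); print(n,h,len(Q),Q.mean(0).round(3),np.round(r[0],1),np.round(r[1],1),round(r[2],1))
    e=Q[Q[:,0]<np.percentile(Q[:,0],5)];print('  front',e.mean(0).round(4))
```

```text
yel 170 med [0.591 0.029 0.202] rect [590.7  29.5] [26.  26.4] 0.5 circ [591.3  29. ] 13.8
red 169 med [ 0.594 -0.031  0.201] rect [593.8 -30.8] [25.  26.3] 2.3 circ [593.9 -31.1] 13.8
blu 174 med [ 0.598 -0.088  0.201] rect [597.5 -87.8] [25.8 26. ] 89.1 circ [597.8 -88.2] 13.7
boat deck 805 med [ 0.656 -0.031  0.037] rect [657.7 -28.6] [ 50.6 128.4] 6.0 circ [656.2 -30.4] 66.0
cabin 349 med [ 0.656 -0.025  0.068] rect [657.1 -27.8] [34.8 56.5] 5.9 circ [657.2 -28.2] 31.3
funnel 62 med [ 0.658 -0.04   0.093] rect [658.3 -40.3] [17.2 16.9] 88.6 circ [658.6 -39.8] 9.2
tt 5458 med [ 0.506 -0.326  0.069] rect [ 506.6 -326.7] [179.5 178.4] 7.7 circ [ 506.3 -326.7] 90.6
tray 885 med [0.456 0.317 0.012] rect [456.3 316.3] [251.  122.9] 4.1 circ [456.1 314.7] 137.2
trayall 4186 med [0.458 0.318 0.007] rect [462.9 317.5] [302.7 180.4] 1.2 circ [462.6 315.1] 173.1
jar 504 med [ 0.719 -0.282  0.103] rect [ 717.9 -281.7] [70.7 68.8] 14.1 circ [ 717.8 -281. ] 36.0
baywalls 1807 med [ 0.664 -0.026  0.06 ] rect [629.3 -28.3] [195.2 240.7] 2.7 circ [630.  -28.2] 153.7
bayfloor 7877 med [ 0.637 -0.027  0.025] rect [637.3 -20.7] [236.4 261.8] 5.5 circ [643.  -28.3] 165.4
lb [106 178 142] 372 [0.554 0.028 0.012] [555.4  28.3] [38.4 52. ] 0.7
  front [0.5368 0.0407 0.012 ]
lr [  4 210 124] 395 [ 0.556 -0.031  0.012] [557.  -31.5] [36.4 54.3] 0.7
  front [ 0.5389 -0.0262  0.0117]
ly [ 32 225 129] 388 [ 0.558 -0.088  0.011] [554.  -61.9] [ 43. 121.] 2.7
  front [ 0.5395 -0.0722  0.0097]
```

Call:
drive_tool(
  motion=[
    [1,0,0,-0.03,7],
    [1,0,0,-0.06,14],
    [1,0,0,-0.09,21],
    [1,0,0,-0.1,28],
    [1,0,0,-0.1,35],
  ],
  grip_force=20,
)

```text
t: 0.52
tcp_pos: [0.2669, 0.6211, 0.3087]
orientation: [0.489, 0.872, 0.002, -0.0]
ft_force: [0.0, -0.2, -0.3]
width: 0.0941
gripper_force: 0.0
```

Call:
drive_tool(
  motion=[
    [1,0,0,0,7],
    [1,0,0,0,14],
    [1,0,0,0,21],
    [1,0,0,0,28],
    [1,0,0,0,31.7],
  ],
)

```text
t: 0.93
tcp_pos: [0.2663, 0.62, 0.305]
orientation: [0.709, 0.705, -0.0, 0.0]
ft_force: [-1.0, 0.2, -0.2]
width: 0.0939
gripper_force: 0.0
```

Call:
drive_tool(
  motion=[
    [1,-0.034,0.019,0,0],
    [1,-0.068,0.037,0,0],
    [1,-0.102,0.056,0,0],
    [1,-0.136,0.074,0,0],
    [1,-0.17,0.093,0,0.3],
  ],
)

```text
t: 1.35
tcp_pos: [0.3599, 0.4484, 0.3052]
orientation: [0.709, 0.706, -0.0, -0.0]
ft_force: [0.5, -0.0, 0.9]
width: 0.0943
gripper_force: 0.0
```

Call:
drive_tool(
  motion=[
    [1,-0.034,0.019,0,0],
    [1,-0.068,0.037,0,0],
    [1,-0.102,0.056,0,0],
    [1,-0.136,0.074,0,0],
    [1,-0.17,0.093,0,0],
  ],
)

```text
t: 1.77
tcp_pos: [0.4521, 0.2779, 0.3054]
orientation: [0.709, 0.706, -0.0, -0.0]
ft_force: [1.3, 0.2, -0.2]
width: 0.0941
gripper_force: 0.0
```

Call:
drive_tool(
  motion=[
    [1,-0.034,0.019,0,0],
    [1,-0.068,0.037,0,0],
    [1,-0.102,0.056,0,0],
    [1,-0.136,0.074,0,0],
    [1,-0.17,0.093,0,0],
  ],
)

```text
t: 2.18
tcp_pos: [0.5444, 0.1076, 0.3055]
orientation: [0.709, 0.706, 0.0, -0.0]
ft_force: [0.6, 1.2, -0.6]
width: 0.0942
gripper_force: 0.0
```

Call:
drive_tool(
  motion=[
    [1,-0.034,0.019,0,0],
    [1,-0.068,0.037,0,0],
    [1,-0.081,0.046,0,0],
    [1,-0.081,0.046,0,0],
    [1,-0.081,0.046,0,0],
  ],
)

```text
t: 2.6
tcp_pos: [0.5897, 0.0273, 0.305]
orientation: [0.709, 0.705, -0.001, -0.0]
ft_force: [0.2, 0.4, -0.0]
width: 0.0941
gripper_force: 0.0
```

Run:
```python
from h import *
s=arm.observe(); print(s['tcp_pos'],s['orientation'])
im,d,P=cloud('wrist'); save(im,'w1.png')
hsv=cv2.cvtColor(im,cv2.COLOR_RGB2HSV)
m=(P[...,2]>.185)&(P[...,2]<.215)&(P[...,0]>.5)
n,l,st,c=cv2.connectedComponentsWithStats(m.astype(np.uint8))
for i in range(1,n):
    if st[i,4]>100:
        Q=P[l==i]; print(st[i],Q.mean(0).round(4),cv2.minEnclosingCircle((Q[:,:2]*1000).astype(np.float32)),np.median(im[l==i],0))
```

```text
[0.58970847 0.02734678 0.30502656] [ 7.09386162e-01  7.04819845e-01 -5.03349283e-04 -7.30508834e-05]
[268 193  31  33 815] [0.5928 0.0312 0.2009] ((592.85302734375, 29.64466094970703), 14.023633003234863) [179. 140.   0.]
[272 254  29  33 791] [ 0.5952 -0.0277  0.2   ] ((595.3502197265625, -30.113412857055664), 14.001547813415527) [226.  25.  12.]
[277 306  27  17 367] [ 0.5992 -0.0775  0.1967] ((599.6058349609375, -84.63923645019531), 13.303694725036621) [ 7. 22. 43.]
```

View pics/w1.png

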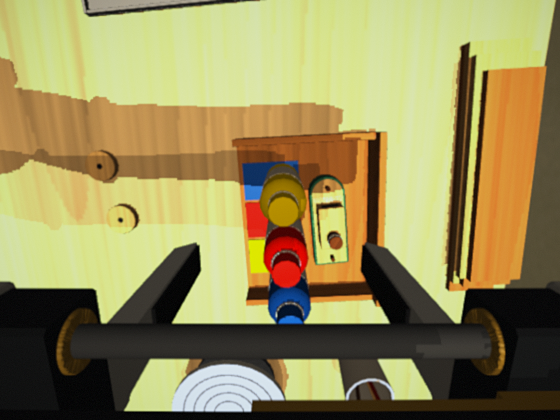

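The wrist view shows the yellow cap at (284,208), red at (286,268) and blue at (290,310), with the boat at (330,220). The caps agree with the top view to within 2 mm.

Call:
drive_tool(
  motion=[
    [1,0.002,0.002,0.02,-0.4],
    [1,0.002,0.002,0.055,-0.4],
    [1,0.002,0.002,0.09,-0.4],
    [1,0.002,0.002,0.125,-0.4],
    [1,0.002,0.002,0.15,-0.4],
  ],
)

```text
t: 3.07
tcp_pos: [0.5901, 0.0321, 0.1528]
orientation: [0.705, 0.709, -0.001, -0.001]
ft_force: [-0.2, 1.3, -0.8]
width: 0.0936
gripper_force: 0.0
```

Call:
drive_tool(
  motion=[
    [1,0,0,0.02,0],
    [1,0,0,0.032,0],
    [0,0,0,0.032,0],
    [-1,0,0,0.032,0],
    [-1,0,0,0.032,0],
  ],
)

```text
t: 3.48
tcp_pos: [0.5924, 0.0307, 0.1248]
orientation: [0.706, 0.708, 0.001, 0.0]
ft_force: [-1.0, -1.1, 0.3]
width: 0.0773
gripper_force: 0.0
```

Call:
drive_tool(
  motion=[
    [-1,0,0,0,0],
    [-1,0,0,0,0],
    [-1,0,0,0,0],
    [-1,0,0,0,0],
    [-1,0,0,0,0],
  ],
)

```text
t: 3.9
tcp_pos: [0.5919, 0.0302, 0.1238]
orientation: [0.706, 0.708, 0.0, 0.0]
ft_force: [-0.6, -0.2, 4.3]
width: 0.0479
gripper_force: 20.0
```

Call:
drive_tool(
  motion=[
    [-1,0,0,-0.012,0],
    [-1,0,0,-0.035,0],
    [-1,0,0,-0.06,0],
    [-1,0,0,-0.078,0],
    [-1,0,0,-0.085,0],
  ],
)

```text
t: 4.32
tcp_pos: [0.5927, 0.0299, 0.2116]
orientation: [0.706, 0.708, 0.001, 0.001]
ft_force: [0.6, -0.5, -2.5]
width: 0.0477
gripper_force: 20.0
```

Call:
drive_tool(
  motion=[
    [-1,0.014,-0.011,0,0],
    [-1,0.042,-0.032,0,0],
    [-1,0.075,-0.057,0,0],
    [-1,0.108,-0.082,0,0],
    [-1,0.14,-0.107,0,0],
  ],
)

```text
t: 4.73
tcp_pos: [0.4827, 0.1709, 0.2082]
orientation: [0.706, 0.708, -0.0, -0.0]
ft_force: [-0.1, 0.4, -3.4]
width: 0.0478
gripper_force: 20.0
```

Call:
drive_tool(
  motion=[
    [-1,0.033,-0.025,0,0],
    [-1,0.066,-0.05,0,0],
    [-1,0.1,-0.076,0,0],
    [-1,0.128,-0.098,0,0],
    [-1,0.141,-0.107,0,0],
  ],
)

```text
t: 5.15
tcp_pos: [0.3733, 0.3141, 0.2083]
orientation: [0.705, 0.71, -0.0, -0.001]
ft_force: [0.1, 0.8, -3.7]
width: 0.0477
gripper_force: 20.0
```

Call:
drive_tool(
  motion=[
    [-1,0,0,0.01,0],
    [-1,0,0,0.035,0],
    [-1,0,0,0.06,0],
    [-1,0,0,0.077,0],
    [-1,0,0,0.084,0],
  ],
)

```text
t: 5.57
tcp_pos: [0.3761, 0.3091, 0.1221]
orientation: [0.706, 0.708, -0.002, 0.0]
ft_force: [-0.4, 0.3, -3.4]
width: 0.0477
gripper_force: 20.0
```

Call:
drive_tool(
  motion=[
    [-1,0,0,0.002,0],
    [-1,0,0,0.004,0],
    [-1,0,0,0.006,0],
    [-1,0,0,0.008,0],
    [-1,0,0,0.008,0],
  ],
)

```text
t: 5.98
tcp_pos: [0.3772, 0.3108, 0.1168]
orientation: [0.706, 0.708, 0.0, -0.0]
ft_force: [-0.0, 0.1, -3.2]
width: 0.0477
gripper_force: 20.0
```

Call:
drive_tool(
  motion=[
    [-1,0,0,0.001,0],
    [-1,0,0,0.0015,0],
    [-1,0,0,0.0015,0],
    [-1,0,0,0.0015,0],
  ],
)

```text
t: 6.32
tcp_pos: [0.3773, 0.3111, 0.1158]
orientation: [0.706, 0.708, 0.001, -0.0]
ft_force: [-2.6, -0.1, 9.2]
width: 0.0472
gripper_force: 20.0
```

Call:
drive_tool(
  motion=[
    [0.49,0,0,0,0],
    [0.49,0,0,0,0],
    [0.49,0,0,0,0],
    [0.49,0,0,-0.02,0],
    [0.49,0,0,-0.05,0],
  ],
)

```text
t: 6.73
tcp_pos: [0.376, 0.3094, 0.1637]
orientation: [0.706, 0.708, -0.002, 0.001]
ft_force: [0.7, 0.1, 0.5]
width: 0.0699
gripper_force: 0.0
```

Call:
drive_tool(
  motion=[
    [0.49,0,0,-0.03,0],
    [0.49,0,0,-0.06,0],
    [0.49,-0.02,0.012,-0.08,0],
    [0.49,-0.05,0.032,-0.08,0],
    [0.49,-0.08,0.051,-0.08,0],
  ],
)

```text
t: 7.15
tcp_pos: [0.4291, 0.2307, 0.2464]
orientation: [0.705, 0.709, 0.001, -0.0]
ft_force: [1.7, 0.5, -0.2]
width: 0.0702
gripper_force: 0.0
```

Call:
drive_tool(
  motion=[
    [0.8,-0.03,0.019,0,0],
    [0.8,-0.06,0.038,0,0],
    [0.8,-0.09,0.057,0,0],
    [0.8,-0.12,0.076,0,0],
    [0.8,-0.15,0.095,0,0],
  ],
)

```text
t: 7.57
tcp_pos: [0.5243, 0.0795, 0.2452]
orientation: [0.706, 0.708, 0.0, 0.0]
ft_force: [-0.5, 0.8, -0.2]
width: 0.0844
gripper_force: 0.0
```

Call:
drive_tool(
  motion=[
    [1,-0.03,0.019,0,0],
    [1,-0.06,0.038,0,0],
    [1,-0.09,0.057,0,0],
    [1,-0.1115,0.0715,0,0],
    [1,-0.1115,0.0715,0,0],
  ],
)

```text
t: 7.98
tcp_pos: [0.597, -0.0356, 0.245]
orientation: [0.708, 0.706, -0.001, 0.001]
ft_force: [-1.2, 0.2, -1.3]
width: 0.094
gripper_force: 0.0
```

Call:
drive_tool(
  motion=[
    [1,0,0,0,0],
    [1,0,0,0.03,0],
    [1,0,0,0.065,0],
    [1,0,0,0.1,0],
    [1,0,0,0.122,0],
  ],
)

```text
t: 8.4
tcp_pos: [0.5937, -0.0286, 0.1201]
orientation: [0.706, 0.709, -0.001, -0.001]
ft_force: [-1.1, 0.4, 0.1]
width: 0.0938
gripper_force: 0.0
```

Call:
drive_tool(
  motion=[
    [-1,0,0,0,0],
    [-1,0,0,0,0],
    [-1,0,0,0,0],
    [-1,0,0,0,0],
    [-1,0,0,0,0],
  ],
)

```text
t: 8.82
tcp_pos: [0.5962, -0.03, 0.1246]
orientation: [0.706, 0.708, 0.001, 0.001]
ft_force: [0.0, -0.2, 0.1]
width: 0.064
gripper_force: 0.0
```

Call:
drive_tool(
  motion=[
    [-1,0,0,0,0],
    [-1,0,0,0,0],
    [-1,0,0,0,0],
  ],
)

```text
t: 9.07
tcp_pos: [0.5956, -0.0303, 0.1235]
orientation: [0.706, 0.708, 0.0, 0.0]
ft_force: [-1.8, -0.1, 7.0]
width: 0.0473
gripper_force: 20.0
```

Call:
drive_tool(
  motion=[
    [-1,0,0,-0.012,0],
    [-1,0,0,-0.035,0],
    [-1,0,0,-0.06,0],
    [-1,0,0,-0.078,0],
    [-1,0,0,-0.085,0],
  ],
)

```text
t: 9.48
tcp_pos: [0.5964, -0.0307, 0.2111]
orientation: [0.706, 0.708, 0.001, 0.001]
ft_force: [0.3, 0.3, -1.5]
width: 0.0476
gripper_force: 20.0
```

Call:
drive_tool(
  motion=[
    [-1,0.015,-0.006,0,0],
    [-1,0.045,-0.018,0,0],
    [-1,0.08,-0.032,0,0],
    [-1,0.115,-0.046,0,0],
    [-1,0.15,-0.06,0,0],
  ],
)

```text
t: 9.9
tcp_pos: [0.5339, 0.1207, 0.2078]
orientation: [0.706, 0.708, -0.0, -0.0]
ft_force: [1.8, 0.8, -2.0]
width: 0.048
gripper_force: 20.0
```

Call:
drive_tool(
  motion=[
    [-1,0.036,-0.015,0,0],
    [-1,0.072,-0.029,0,0],
    [-1,0.108,-0.043,0,0],
    [-1,0.144,-0.058,0,0],
    [-1,0.17,-0.068,0,0],
  ],
)

```text
t: 10.32
tcp_pos: [0.4644, 0.2924, 0.2078]
orientation: [0.705, 0.709, -0.0, -0.0]
ft_force: [0.4, -0.2, -2.2]
width: 0.0474
gripper_force: 20.0
```

Call:
drive_tool(
  motion=[
    [-1,0.02,-0.009,0,0],
    [-1,0.026,-0.0115,0,0],
    [-1,0.026,-0.0115,0.015,0],
    [-1,0.026,-0.0115,0.04,0],
    [-1,0.026,-0.0115,0.065,0],
  ],
)

```text
t: 10.73
tcp_pos: [0.4553, 0.3152, 0.1425]
orientation: [0.706, 0.708, 0.001, -0.0]
ft_force: [1.1, 0.5, -2.7]
width: 0.0481
gripper_force: 20.0
```

Call:
drive_tool(
  motion=[
    [-1,0,0,0.013,0],
    [-1,0,0,0.02,0],
    [-1,0,0,0.023,0],
    [-1,0,0,0.026,0],
    [-1,0,0,0.026,0],
  ],
)

```text
t: 11.15
tcp_pos: [0.4553, 0.3153, 0.1172]
orientation: [0.706, 0.708, 0.0, 0.0]
ft_force: [0.1, -0.0, -2.3]
width: 0.0478
gripper_force: 20.0
```

Call:
drive_tool(
  motion=[
    [-1,0,0,0.001,0],
    [-1,0,0,0.002,0],
    [-1,0,0,0.002,0],
  ],
)

```text
t: 11.4
tcp_pos: [0.4553, 0.3156, 0.1155]
orientation: [0.706, 0.708, 0.001, -0.0]
ft_force: [0.3, 0.1, 0.2]
width: 0.0476
gripper_force: 20.0
```

Call:
drive_tool(
  motion=[
    [-1,0,0,0.0005,0],
    [0.49,0,0,0.0005,0],
    [0.49,0,0,0.0005,0],
    [0.49,0,0,0.0005,0],
    [0.49,0,0,-0.03,0],
  ],
)

```text
t: 11.82
tcp_pos: [0.4528, 0.314, 0.1414]
orientation: [0.706, 0.708, -0.003, 0.0]
ft_force: [-0.4, -0.6, -1.3]
width: 0.069
gripper_force: 0.0
```

Call:
drive_tool(
  motion=[
    [0.49,0,0,-0.035,0],
    [0.49,0,0,-0.07,0],
    [0.49,-0.02,0.007,-0.1,0],
    [0.49,-0.055,0.02,-0.1,0],
    [0.49,-0.09,0.032,-0.1,0],
  ],
)

```text
t: 12.23
tcp_pos: [0.4881, 0.2256, 0.2468]
orientation: [0.705, 0.709, 0.002, -0.0]
ft_force: [0.8, -0.1, -0.6]
width: 0.0699
gripper_force: 0.0
```

Call:
drive_tool(
  motion=[
    [0.8,-0.034,0.012,0,0],
    [0.8,-0.068,0.024,0,0],
    [0.8,-0.102,0.036,0,0],
    [0.8,-0.136,0.048,0,0],
    [0.8,-0.17,0.06,0,0],
  ],
)

```text
t: 12.65
tcp_pos: [0.5479, 0.0539, 0.2452]
orientation: [0.706, 0.708, 0.0, -0.0]
ft_force: [0.3, -0.5, 0.2]
width: 0.0847
gripper_force: 0.0
```

Call:
drive_tool(
  motion=[
    [1,-0.034,0.012,0,0],
    [1,-0.068,0.024,0,0],
    [1,-0.102,0.037,0,0],
    [1,-0.13,0.047,0,0],
    [1,-0.143,0.0517,0,0],
  ],
)

```text
t: 13.07
tcp_pos: [0.6001, -0.0917, 0.2451]
orientation: [0.707, 0.707, -0.0, 0.001]
ft_force: [0.2, 0.4, -0.9]
width: 0.0941
gripper_force: 0.0
```

Call:
drive_tool(
  motion=[
    [1,0,0,0,0],
    [1,0,0,0,0],
    [1,0,0,0,0],
  ],
)

```text
t: 13.32
tcp_pos: [0.5995, -0.0865, 0.2448]
orientation: [0.706, 0.708, -0.0, -0.0]
ft_force: [-0.0, 0.2, -0.6]
width: 0.0942
gripper_force: 0.0
```

Call:
drive_tool(
  motion=[
    [1,-0.001,0,0.015,0],
    [1,-0.001,0,0.045,0],
    [1,-0.001,0,0.08,0],
    [1,-0.001,0,0.11,0],
    [1,-0.001,0,0.122,0],
  ],
)

```text
t: 13.73
tcp_pos: [0.5979, -0.0862, 0.1195]
orientation: [0.705, 0.709, -0.001, -0.002]
ft_force: [0.4, -0.2, -0.2]
width: 0.0938
gripper_force: 0.0
```

Call:
drive_tool(
  motion=[
    [-1,0,0,0,0],
    [-1,0,0,0,0],
    [-1,0,0,0,0],
    [-1,0,0,0,0],
    [-1,0,0,0,0],
  ],
)

```text
t: 14.15
tcp_pos: [0.6005, -0.0882, 0.1244]
orientation: [0.706, 0.708, 0.001, 0.001]
ft_force: [-0.0, 0.9, 0.0]
width: 0.0642
gripper_force: 0.0
```

Call:
drive_tool(
  motion=[
    [-1,0,0,0,0],
    [-1,0,0,0,0],
    [-1,0,0,0,0],
  ],
)

```text
t: 14.4
tcp_pos: [0.5998, -0.0883, 0.1234]
orientation: [0.706, 0.708, 0.0, 0.0]
ft_force: [-0.6, -0.0, 6.1]
width: 0.0478
gripper_force: 20.0
```

Call:
drive_tool(
  motion=[
    [-1,0,0,-0.012,0],
    [-1,0,0,-0.035,0],
    [-1,0,0,-0.06,0],
    [-1,0,0,-0.078,0],
    [-1,0,0,-0.085,0],
  ],
)

```text
t: 14.82
tcp_pos: [0.6006, -0.0888, 0.2111]
orientation: [0.706, 0.708, 0.001, 0.001]
ft_force: [0.2, 0.2, -2.9]
width: 0.0478
gripper_force: 19.9
```

Call:
drive_tool(
  motion=[
    [-1,0.015,-0.002,0,0],
    [-1,0.045,-0.007,0,0],
    [-1,0.08,-0.013,0,0],
    [-1,0.117,-0.019,0,0],
    [-1,0.155,-0.025,0,0],
  ],
)

```text
t: 15.23
tcp_pos: [0.5735, 0.0677, 0.2078]
orientation: [0.707, 0.708, -0.0, -0.0]
ft_force: [0.8, 0.4, -2.6]
width: 0.048
gripper_force: 19.9
```

Call:
drive_tool(
  motion=[
    [-1,0.038,-0.006,0,0],
    [-1,0.076,-0.012,0,0],
    [-1,0.114,-0.018,0,0],
    [-1,0.152,-0.024,0,0],
    [-1,0.19,-0.031,0,0],
  ],
)

```text
t: 15.65
tcp_pos: [0.542, 0.2583, 0.2078]
orientation: [0.706, 0.708, -0.0, -0.0]
ft_force: [0.5, 0.5, -2.7]
width: 0.0479
gripper_force: 19.9
```

Call:
drive_tool(
  motion=[
    [-1,0.03,-0.005,0,0],
    [-1,0.053,-0.008,0,0],
    [-1,0.065,-0.01,0.005,0],
    [-1,0.065,-0.01,0.025,0],
    [-1,0.065,-0.01,0.055,0],
  ],
)

```text
t: 16.07
tcp_pos: [0.5336, 0.3224, 0.1538]
orientation: [0.706, 0.708, 0.002, 0.0]
ft_force: [1.5, 0.9, -2.7]
width: 0.0478
gripper_force: 19.9
```

Call:
drive_tool(
  motion=[
    [-1,0,0,0.02,0],
    [-1,0,0,0.029,0],
    [-1,0,0,0.034,0],
    [-1,0,0,0.036,0],
    [-1,0,0,0.036,0],
  ],
)

```text
t: 16.48
tcp_pos: [0.5332, 0.3213, 0.1175]
orientation: [0.706, 0.708, 0.0, 0.0]
ft_force: [-0.9, 0.4, -3.0]
width: 0.0479
gripper_force: 19.9
```

Call:
drive_tool(
  motion=[
    [-1,0,0,0.001,0],
    [-1,0,0,0.002,0],
    [-1,0,0,0.002,0],
  ],
)

```text
t: 16.73
tcp_pos: [0.5329, 0.3218, 0.1155]
orientation: [0.706, 0.708, 0.0, -0.0]
ft_force: [0.1, -1.1, -3.6]
width: 0.0481
gripper_force: 19.9
```

Call:
drive_tool(
  motion=[
    [-1,0,0,0.001,0],
    [-1,0,0,0.001,0],
    [0.49,0,0,0.001,0],
    [0.49,0,0,0.001,0],
    [0.49,0,0,0.001,0],
  ],
)

```text
t: 17.15
tcp_pos: [0.5329, 0.3216, 0.1142]
orientation: [0.706, 0.708, 0.0, 0.0]
ft_force: [-0.1, 0.1, -0.0]
width: 0.0644
gripper_force: 0.0
```

Call:
drive_tool(
  motion=[
    [0.49,0,0,-0.02,0],
    [0.49,0,0,-0.05,0],
    [0.49,0,0,-0.09,0],
    [0.49,0,0,-0.12,0],
    [0.49,-0.03,0.011,-0.135,0],
  ],
)

```text
t: 17.57
tcp_pos: [0.5431, 0.2974, 0.2523]
orientation: [0.704, 0.71, 0.002, -0.001]
ft_force: [0.4, 1.4, -0.4]
width: 0.0701
gripper_force: 0.0
```

Call:
drive_tool(
  motion=[
    [0.49,-0.034,0.012,0,0],
    [0.49,-0.068,0.024,0,0],
    [0.49,-0.102,0.037,0,0],
    [0.49,-0.136,0.049,0,0],
    [0.49,-0.17,0.061,0,0],
  ],
)

```text
t: 17.98
tcp_pos: [0.6056, 0.1201, 0.2492]
orientation: [0.706, 0.708, 0.0, 0.0]
ft_force: [1.2, 0.2, -0.8]
width: 0.07
gripper_force: 0.0
```

Call:
drive_tool(
  motion=[
    [0.28,-0.034,0.012,0,0],
    [0.28,-0.068,0.024,0,0],
    [0.28,-0.102,0.037,0,0],
    [0.28,-0.136,0.047,0,0],
    [0.28,-0.149,0.053,0,0],
  ],
)

```text
t: 18.4
tcp_pos: [0.6589, -0.033, 0.2494]
orientation: [0.708, 0.706, -0.0, 0.001]
ft_force: [-0.0, -0.9, 1.0]
width: 0.0604
gripper_force: 0.0
```

Call:
drive_tool(
  motion=[
    [0.28,0,0,0,-6],
    [0.28,0,0,0,-6],
    [0.28,0,0,0,-6],
  ],
)

```text
t: 18.65
tcp_pos: [0.6585, -0.0271, 0.2489]
orientation: [0.669, 0.743, 0.0, -0.0]
ft_force: [-0.4, -0.2, 0.1]
width: 0.0602
gripper_force: 0.0
```

Run:
```python
from h import *
s=arm.observe(); print(s['tcp_pos'],s['orientation'])
for n in('wrist','top'):
    im,d,P=cloud(n); np.savez(n+'2.npz',im=im,P=P); save(im,n+'2.png')
    ok=(abs(P[...,0]-.655)<.045)&(abs(P[...,1]+.03)<.08)
    for a,b,t in((.03,.045,'deck'),(.06,.08,'cabin')):
        Q=P[ok&(P[...,2]>a)&(P[...,2]<b)].astype(np.float32)
        if len(Q)>20:
            r=cv2.minAreaRect(Q[:,:2]*1000); print(n,t,len(Q),np.round(r[0],1),np.round(r[1],1),round(r[2],2),Q[:,2].mean())
    hsv=cv2.cvtColor(im,cv2.COLOR_RGB2HSV).astype(int)
    for c,lo,hi in(('blue',100,115),('red',0,8),('yel',26,36)):
        m=(hsv[...,0]>=lo)&(hsv[...,0]<=hi)&(hsv[...,1]>170)&(P[...,2]<.018)&(P[...,2]>.005)&(abs(P[...,0]-.58)<.06)&(abs(P[...,1]+.03)<.1)
        m=cv2.morphologyEx(m.astype(np.uint8),cv2.MORPH_OPEN,np.ones((3,3)))>0
        Q=P[m].astype(np.float32)
        if len(Q)>50: r=cv2.minAreaRect(Q[:,:2]*1000); print(n,c,len(Q),np.round(r[0],1),np.round(r[1],1),round(r[2],2))
```

```text
[ 0.6585442  -0.02705751  0.24891749] [ 6.69113151e-01  7.43160515e-01  1.01443442e-04 -1.73286069e-04]
wrist deck 2488 [658.8 -27.3] [ 49.9 128.1] 5.95 0.037400078
wrist cabin 1252 [658.9 -26.9] [33.4 55.4] 5.33 0.06887523
wrist blue 2682 [576.5  27.6] [78.2 51.6] 2.32
wrist red 2619 [579.3 -30.3] [79.7 55.1] 2.55
wrist yel 2344 [581.5 -88.9] [80.6 56.6] 2.56
```

View pics/wrist2.png

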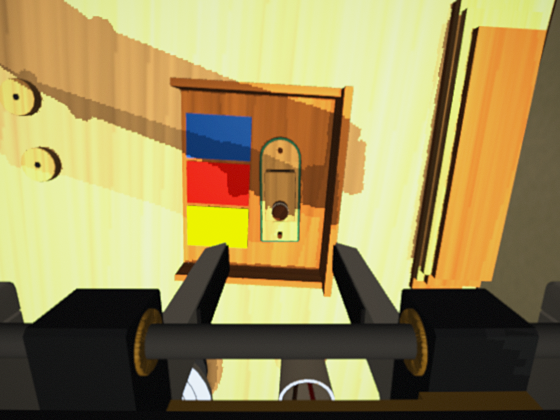

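View pics/top2.png

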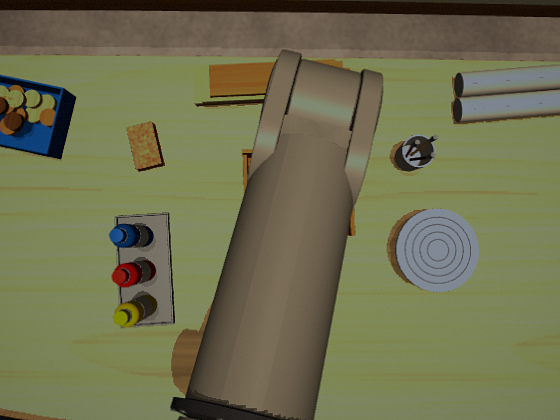

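The wrist view shows the bay empty except for the boat, with its cabin around (280,185). The lanes are blue (218,137), red (218,183) and yellow (217,227). The top view shows all three bottles standing on the tray at (125,235), (127,273) and (127,315).

Call:
drive_tool(
  motion=[
    [0.28,0,0,0.02,0],
    [0.28,0,0,0.055,0],
    [0.28,0,0,0.095,0],
    [0.28,0,0,0.135,0],
    [0.28,0,0,0.165,0],
  ],
)

```text
t: 19.17
tcp_pos: [0.6575, -0.0258, 0.0811]
orientation: [0.668, 0.744, -0.001, -0.001]
ft_force: [0.1, 0.9, -0.8]
width: 0.0598
gripper_force: 0.0
```

Call:
drive_tool(
  motion=[
    [0.28,0,0,0.015,0],
    [0.28,0,0,0.03,0],
    [0.28,0,0,0.038,0],
    [0.28,0,0,0.0405,0],
    [0.28,0,0,0.0405,0],
  ],
)

```text
t: 19.58
tcp_pos: [0.6591, -0.0271, 0.0441]
orientation: [0.668, 0.744, 0.0, 0.0]
ft_force: [0.9, -0.1, 0.2]
width: 0.0602
gripper_force: 0.0
```

Call:
drive_tool(
  motion=[
    [-1,0,0,0,0],
    [-1,0,0,0,0],
    [-1,0,0,0,0],
    [-1,0,0,0,0],
    [-1,0,0,0,0],
  ],
)

```text
t: 20.0
tcp_pos: [0.6588, -0.0271, 0.044]
orientation: [0.668, 0.744, 0.0, 0.0]
ft_force: [-1.5, 0.7, 5.0]
width: 0.0338
gripper_force: 20.0
```

Call:
drive_tool(
  motion=[
    [-1,0,0,0,0],
    [-1,0,0,0,0],
  ],
)

```text
t: 20.17
tcp_pos: [0.6588, -0.0271, 0.0441]
orientation: [0.668, 0.744, 0.0, 0.0]
ft_force: [-2.0, 0.9, 7.3]
width: 0.0337
gripper_force: 20.0
```

Call:
drive_tool(
  motion=[
    [-1,0,0,-0.012,0],
    [-1,0,0,-0.04,0],
    [-1,0,0,-0.08,0],
    [-1,0,0,-0.12,0],
    [-1,0,0,-0.15,0],
  ],
)

```text
t: 20.58
tcp_pos: [0.6589, -0.0278, 0.1973]
orientation: [0.668, 0.744, 0.001, 0.001]
ft_force: [1.1, 0.4, -1.4]
width: 0.034
gripper_force: 20.0
```

Call:
drive_tool(
  motion=[
    [-1,-0.014,-0.009,0,0],
    [-1,-0.04,-0.026,0,0],
    [-1,-0.07,-0.0455,0,0],
    [-1,-0.1,-0.065,0,0],
    [-1,-0.13,-0.0845,0,0],
  ],
)

```text
t: 21.0
tcp_pos: [0.5872, -0.1668, 0.1938]
orientation: [0.668, 0.744, 0.0, -0.0]
ft_force: [0.5, -0.7, -1.0]
width: 0.0338
gripper_force: 20.0
```

Call:
drive_tool(
  motion=[
    [-1,-0.03,-0.0195,0,0],
    [-1,-0.06,-0.039,0,0],
    [-1,-0.09,-0.0585,0,0],
    [-1,-0.12,-0.078,0,0],
    [-1,-0.14,-0.091,0,0],
  ],
)

```text
t: 21.42
tcp_pos: [0.5103, -0.3177, 0.194]
orientation: [0.669, 0.743, -0.0, 0.0]
ft_force: [-0.6, -1.1, -1.3]
width: 0.0339
gripper_force: 20.0
```

Call:
drive_tool(
  motion=[
    [-1,-0.0105,-0.0068,0,0],
    [-1,-0.0105,-0.0068,0,0],
    [-1,-0.0105,-0.0068,0.015,0],
    [-1,-0.0105,-0.0068,0.04,0],
    [-1,-0.0105,-0.0068,0.065,0],
  ],
)

```text
t: 21.83
tcp_pos: [0.5086, -0.3244, 0.1282]
orientation: [0.668, 0.745, 0.001, 0.001]
ft_force: [-0.0, 0.3, -1.5]
width: 0.0339
gripper_force: 20.0
```

Run:
```python
from h import *
s=arm.observe(); print(s['tcp_pos'],s['orientation'])
im,d,P=cloud('top'); save(im,'top3.png')
ok=(abs(P[...,0]-.507)<.11)&(abs(P[...,1]+.327)<.11)&(P[...,2]>.062)&(P[...,2]<.076)
Q=P[ok].astype(np.float32);print(len(Q),cv2.minEnclosingCircle(Q[:,:2]*1000))
```

```text
[ 0.50855825 -0.32439874  0.1281695 ] [6.67611739e-01 7.44509168e-01 5.96170421e-04 5.55667593e-04]
2850 ((506.5560607910156, -326.40020751953125), 90.55091094970703)
```

Down the remaining 23 mm, gently.

Call:
drive_tool(
  motion=[
    [-1,0,0,0.01,0],
    [-1,0,0,0.017,0],
    [-1,0,0,0.021,0],
    [-1,0,0,0.023,0],
    [-1,0,0,0.023,0],
  ],
)

```text
t: 22.3
tcp_pos: [0.5076, -0.3256, 0.1058]
orientation: [0.668, 0.744, 0.0, 0.0]
ft_force: [0.1, 0.7, -1.2]
width: 0.0337
gripper_force: 20.0
```

Call:
drive_tool(
  motion=[
    [-1,0,0,0.001,0],
    [-1,0,0,0.001,0],
  ],
)

```text
t: 22.47
tcp_pos: [0.5077, -0.3257, 0.1051]
orientation: [0.668, 0.744, 0.0, 0.0]
ft_force: [0.1, 0.1, -0.4]
width: 0.0341
gripper_force: 20.0
```

Call:
drive_tool(
  motion=[
    [-1,0,0,0.001,0],
    [-1,0,0,0.001,0],
    [0.28,0,0,0.001,0],
    [0.28,0,0,0.001,0],
    [0.28,0,0,0.001,0],
  ],
)

```text
t: 22.88
tcp_pos: [0.5075, -0.3256, 0.1037]
orientation: [0.668, 0.744, 0.0, 0.0]
ft_force: [0.4, -0.3, 0.4]
width: 0.0507
gripper_force: 0.0
```

Call:
drive_tool(
  motion=[
    [0.28,0,0,0,0],
    [0.28,0,0,-0.02,0],
    [0.28,0,0,-0.06,0],
    [0.28,0,0,-0.1,0],
    [0.28,0,0,-0.14,6],
  ],
)

```text
t: 23.3
tcp_pos: [0.5066, -0.3257, 0.2451]
orientation: [0.706, 0.708, -0.0, -0.0]
ft_force: [0.8, 0.0, 0.6]
width: 0.06
gripper_force: 0.0
```

Run:
```python
from h import *
s=arm.observe(); print(s['tcp_pos'],s['orientation'],s['width'])
for n in('scene','top','wrist'):
    im,d,P=cloud(n); save(im,n+'4.png')
    ok=(abs(P[...,0]-.507)<.09)&(abs(P[...,1]+.327)<.09)
    for a,b,t in((.09,.105,'deck'),(.122,.14,'cabin')):
        Q=P[ok&(P[...,2]>a)&(P[...,2]<b)].astype(np.float32)
        if len(Q)>20:
            r=cv2.minAreaRect(Q[:,:2]*1000); print(n,t,len(Q),np.round(r[0],1),np.round(r[1],1),round(r[2],2),Q[:,2].mean())
```

```text
[ 0.506646   -0.32571611  0.24510397] [ 7.05744322e-01  7.08466496e-01 -2.63643428e-04 -3.27846509e-04] 0.06000560813129755
scene deck 720 [ 510.1 -329.1] [ 55.4 131.4] 6.16 0.098824926
scene cabin 325 [ 510.3 -327.8] [38.5 56.6] 7.39 0.13063653
top deck 872 [ 507.6 -325.6] [ 50.1 130.7] 5.84 0.097562686
top cabin 401 [ 507.5 -325. ] [34.1 56.5] 6.15 0.12930757
wrist deck 3304 [ 508.8 -325.8] [ 49.9 129.3] 5.94 0.09837668
wrist cabin 1766 [ 508.7 -325.5] [34.  56.2] 6.18 0.12995906
```

View pics/scene4.png

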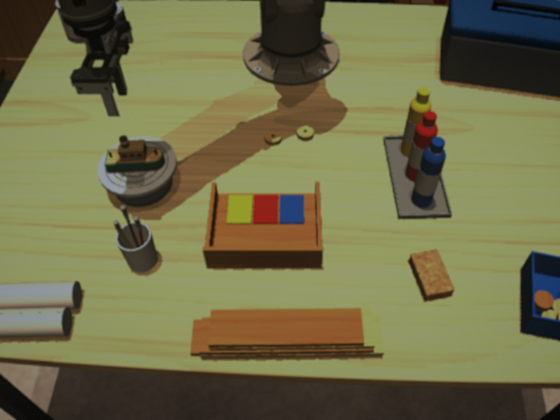

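The boat stands centred on the turntable at (135,158) in the scene view. The bottles are upright on the tray (410–430, 90–205) and the bay is empty.

Call:
drive_tool(
  motion=[
    [0.28,0.034,0,0,0],
    [0.28,0.072,0,0,0],
    [0.28,0.11,0,0,0],
    [0.28,0.148,0,0,0],
    [0.28,0.186,0,0,0],
  ],
)

```text
t: 23.87
tcp_pos: [0.506, -0.1377, 0.2425]
orientation: [0.706, 0.708, -0.001, -0.0]
ft_force: [1.4, 1.1, 0.4]
width: 0.0601
gripper_force: 0.0
```

Call:
drive_tool(
  motion=[
    [0.49,0.038,0,0,0],
    [0.49,0.076,0,0,0],
    [0.49,0.114,0,0,0],
    [0.49,0.152,0,0,0],
    [0.49,0.19,0,0,0],
  ],
)

```text
t: 24.28
tcp_pos: [0.5054, 0.0524, 0.2428]
orientation: [0.706, 0.708, -0.0, -0.0]
ft_force: [1.3, -0.3, -0.4]
width: 0.0697
gripper_force: 0.0
```

Call:
drive_tool(
  motion=[
    [0.49,0.034,-0.017,0,0],
    [0.49,0.068,-0.034,0,0],
    [0.49,0.102,-0.051,0,0],
    [0.49,0.136,-0.068,0,0],
    [0.49,0.17,-0.085,0,0],
  ],
)

```text
t: 24.7
tcp_pos: [0.4192, 0.2215, 0.2428]
orientation: [0.706, 0.708, -0.0, -0.0]
ft_force: [0.7, 0.3, -0.3]
width: 0.0698
gripper_force: 0.0
```

Call:
drive_tool(
  motion=[
    [0.49,0.034,-0.017,0,0],
    [0.49,0.068,-0.034,0,0],
    [0.49,0.091,-0.044,0,0],
    [0.49,0.091,-0.044,0,0],
    [0.49,0.091,-0.044,0,0],
  ],
)

```text
t: 25.12
tcp_pos: [0.3757, 0.3117, 0.2424]
orientation: [0.705, 0.709, -0.001, 0.0]
ft_force: [1.1, -0.4, -0.4]
width: 0.0701
gripper_force: 0.0
```

Run:
```python
from h import *
s=arm.observe(); print(s['tcp_pos'],s['orientation'])
im,d,P=cloud('wrist')
m=((P[...,2]>.18)&(P[...,2]<.21)&(P[...,1]>.2)).astype(np.uint8)
n,l,st,c=cv2.connectedComponentsWithStats(m)
for i in range(1,n):
    if st[i,4]>100:
        Q=P[l==i]; print(st[i],np.round(cv2.minEnclosingCircle((Q[:,:2]*1000).astype(np.float32))[0],1),np.median(im[l==i],0))
```

```text
[0.37572512 0.31174057 0.24244812] [ 7.05009804e-01  7.09196929e-01 -9.03755445e-04  2.75700668e-04]
[ 466  198   48   41 1462] [531.7 322.4] [ 20. 103. 206.]
[ 366  206   42   41 1285] [455.1 315.5] [186.   8.   2.]
[ 264  212   38   40 1191] [378.  310.3] [180. 142.   0.]
```

Call:
drive_tool(
  motion=[
    [0.49,-0.001,0.0015,0.0,0],
    [0.49,-0.001,0.0015,0.03,0],
    [0.49,-0.001,0.0015,0.065,0],
    [0.49,-0.001,0.0015,0.1,0],
    [0.49,-0.001,0.0015,0.126,0],
  ],
)

```text
t: 25.58
tcp_pos: [0.3784, 0.3081, 0.1153]
orientation: [0.707, 0.707, -0.0, 0.0]
ft_force: [-1.0, 0.6, -1.2]
width: 0.0702
gripper_force: 0.0
```

Call:
drive_tool(
  motion=[
    [0.49,0,0,0,0],
    [-1,0,0,0,0],
    [-1,0,0,0,0],
    [-1,0,0,0,0],
    [-1,0,0,0,0],
  ],
)

```text
t: 26.0
tcp_pos: [0.3789, 0.3107, 0.119]
orientation: [0.706, 0.708, 0.001, -0.0]
ft_force: [-2.5, -0.3, 5.5]
width: 0.0478
gripper_force: 20.0
```

Call:
drive_tool(
  motion=[
    [-1,0,0,0,0],
    [-1,0,0,0,0],
    [-1,0,0,0,0],
  ],
)

```text
t: 26.25
tcp_pos: [0.3787, 0.311, 0.119]
orientation: [0.706, 0.708, 0.001, -0.0]
ft_force: [-3.0, -0.9, 11.4]
width: 0.0474
gripper_force: 20.0
```

Call:
drive_tool(
  motion=[
    [-1,0,0,-0.012,0],
    [-1,0,0,-0.04,0],
    [-1,0,0,-0.07,0],
    [-1,0,0,-0.085,0],
    [-1,-0.015,0,-0.09,0],
  ],
)

```text
t: 26.67
tcp_pos: [0.3791, 0.298, 0.2109]
orientation: [0.705, 0.709, 0.003, -0.001]
ft_force: [-0.7, 0.1, -3.4]
width: 0.0475
gripper_force: 19.9
```

Call:
drive_tool(
  motion=[
    [-1,-0.03,0,0,0],
    [-1,-0.06,0.01,0,0],
    [-1,-0.088,0.028,0,0],
    [-1,-0.116,0.046,0,0],
    [-1,-0.144,0.064,0,0],
  ],
)

```text
t: 27.08
tcp_pos: [0.4432, 0.15, 0.2084]
orientation: [0.706, 0.708, 0.001, -0.0]
ft_force: [1.1, 1.0, -2.0]
width: 0.0477
gripper_force: 19.9
```

Call:
drive_tool(
  motion=[
    [-1,-0.03,0.019,0,0],
    [-1,-0.06,0.038,0,0],
    [-1,-0.09,0.057,0,0],
    [-1,-0.12,0.076,0,0],
    [-1,-0.15,0.096,0,0],
  ],
)

```text
t: 27.5
tcp_pos: [0.5396, 0.0002, 0.2083]
orientation: [0.706, 0.708, 0.001, -0.0]
ft_force: [-0.7, 1.7, -4.0]
width: 0.0477
gripper_force: 19.9
```

Call:
drive_tool(
  motion=[
    [-1,-0.03,0.019,0,0],
    [-1,-0.06,0.039,0,0],
    [-1,-0.082,0.053,0,0],
    [-1,-0.09,0.059,0,0],
    [-1,-0.09,0.059,0,0],
  ],
)

```text
t: 27.92
tcp_pos: [0.5989, -0.0909, 0.2079]
orientation: [0.707, 0.707, -0.0, 0.001]
ft_force: [0.2, 0.5, -3.3]
width: 0.0476
gripper_force: 19.9
```

Call:
drive_tool(
  motion=[
    [-1,0,0,0.01,0],
    [-1,0,0,0.03,0],
    [-1,0,0,0.05,0],
    [-1,0,0,0.062,0],
    [-1,0,0,0.07,0],
  ],
)

```text
t: 28.33
tcp_pos: [0.5972, -0.0867, 0.1359]
orientation: [0.706, 0.709, -0.0, -0.001]
ft_force: [-1.0, 0.2, -2.2]
width: 0.0478
gripper_force: 20.0
```

Call:
drive_tool(
  motion=[
    [-1,0,0,0,0],
    [-1,0,0,0,0],
    [-1,0,0,0,0],
  ],
)

```text
t: 28.58
tcp_pos: [0.5987, -0.0882, 0.1384]
orientation: [0.706, 0.708, 0.0, 0.0]
ft_force: [-0.1, 0.2, -3.2]
width: 0.0481
gripper_force: 20.0
```

Call:
drive_tool(
  motion=[
    [-1,0,-0.001,0.004,0],
    [-1,0,-0.001,0.007,0],
    [-1,0,-0.001,0.009,0],
    [-1,0,-0.001,0.01,0],
    [-1,0,-0.001,0.01,0],
  ],
)

```text
t: 29.0
tcp_pos: [0.5972, -0.0884, 0.1273]
orientation: [0.706, 0.708, -0.0, -0.0]
ft_force: [-0.4, -0.1, -3.7]
width: 0.0477
gripper_force: 19.9
```

Call:
drive_tool(
  motion=[
    [-1,0,0,0.001,0],
    [-1,0,0,0.001,0],
  ],
)

```text
t: 29.17
tcp_pos: [0.5974, -0.0887, 0.127]
orientation: [0.706, 0.708, 0.0, 0.0]
ft_force: [-2.7, 0.3, 4.9]
width: 0.0479
gripper_force: 20.0
```

Call:
drive_tool(
  motion=[
    [-1,0,0,0.001,0],
    [-1,0,0,0.001,0],
  ],
)

```text
t: 29.33
tcp_pos: [0.5976, -0.0889, 0.1268]
orientation: [0.706, 0.708, 0.0, 0.0]
ft_force: [-7.3, 0.7, 19.6]
width: 0.0482
gripper_force: 20.1
```

Call:
drive_tool(
  motion=[
    [-1,0,0,-0.001,0],
    [0.49,0,0,-0.001,0],
    [0.49,0,0,-0.001,0],
    [0.49,0,0,-0.001,0],
    [0.49,0,0,-0.001,0],
  ],
)

```text
t: 29.75
tcp_pos: [0.5973, -0.0883, 0.1264]
orientation: [0.706, 0.708, -0.0, 0.0]
ft_force: [0.9, -0.2, -0.0]
width: 0.0688
gripper_force: 0.0
```

Call:
drive_tool(
  motion=[
    [0.49,0,0,-0.02,0],
    [0.49,0,0,-0.06,0],
    [0.49,0,0,-0.1,0],
    [0.49,0.02,-0.007,-0.118,0],
    [0.49,0.055,-0.019,-0.118,0],
  ],
)

```text
t: 30.17
tcp_pos: [0.5803, -0.0369, 0.2489]
orientation: [0.708, 0.706, 0.002, 0.003]
ft_force: [1.2, 1.9, -1.7]
width: 0.07
gripper_force: 0.0
```

Call:
drive_tool(
  motion=[
    [0.49,0.036,-0.013,0,0],
    [0.49,0.072,-0.025,0,0],
    [0.49,0.108,-0.038,0,0],
    [0.49,0.144,-0.051,0,0],
    [0.49,0.18,-0.064,0,0],
  ],
)

```text
t: 30.58
tcp_pos: [0.5127, 0.1481, 0.2446]
orientation: [0.706, 0.708, 0.0, -0.0]
ft_force: [0.7, 0.4, -0.5]
width: 0.0697
gripper_force: 0.0
```

Call:
drive_tool(
  motion=[
    [0.49,0.036,-0.013,0,0],
    [0.49,0.072,-0.025,0,0],
    [0.49,0.108,-0.038,0,0],
    [0.49,0.144,-0.051,0,0],
    [0.49,0.169,-0.059,0,0],
  ],
)

```text
t: 31.0
tcp_pos: [0.4523, 0.3188, 0.2444]
orientation: [0.705, 0.709, 0.0, -0.0]
ft_force: [-0.5, 0.6, -0.7]
width: 0.07
gripper_force: 0.0
```

Call:
drive_tool(
  motion=[
    [0.49,0,0,0,0],
    [0.49,0,0,0,0],
    [0.49,0,0,0,0],
    [0.49,0,0,0,0],
  ],
)

```text
t: 31.33
tcp_pos: [0.4549, 0.314, 0.2446]
orientation: [0.707, 0.707, 0.0, 0.0]
ft_force: [0.3, -1.3, -0.4]
width: 0.0701
gripper_force: 0.0
```

Call:
drive_tool(
  motion=[
    [0.49,0,0,0.015,0],
    [0.49,0,0,0.045,0],
    [0.49,0,0,0.08,0],
    [0.49,0,0,0.11,0],
    [0.49,0,0,0.126,0],
  ],
)

```text
t: 31.75
tcp_pos: [0.4537, 0.3131, 0.1156]
orientation: [0.707, 0.707, -0.001, 0.0]
ft_force: [-1.1, 0.5, 0.6]
width: 0.07
gripper_force: 0.0
```

Call:
drive_tool(
  motion=[
    [0.49,0,0,0,0],
    [-1,0,0,0,0],
    [-1,0,0,0,0],
    [-1,0,0,0,0],
    [-1,0,0,0,0],
  ],
)

```text
t: 32.17
tcp_pos: [0.4549, 0.3157, 0.1198]
orientation: [0.706, 0.708, 0.001, -0.0]
ft_force: [-1.1, -0.3, 6.7]
width: 0.0478
gripper_force: 20.0
```

Call:
drive_tool(
  motion=[
    [-1,0,0,0,0],
    [-1,0,0,0,0],
    [-1,0,0,0,0],
  ],
)

```text
t: 32.42
tcp_pos: [0.4548, 0.3158, 0.1198]
orientation: [0.706, 0.708, 0.001, -0.0]
ft_force: [-1.8, -1.4, 8.3]
width: 0.0473
gripper_force: 20.0
```

Call:
drive_tool(
  motion=[
    [-1,0,0,-0.012,0],
    [-1,0,0,-0.04,0],
    [-1,0,0,-0.07,0],
    [-1,0,0,-0.085,0],
    [-1,-0.015,0,-0.09,0],
  ],
)

```text
t: 32.83
tcp_pos: [0.455, 0.3031, 0.212]
orientation: [0.705, 0.709, 0.002, -0.0]
ft_force: [-0.6, 0.7, -2.0]
width: 0.0477
gripper_force: 20.0
```

Call:
drive_tool(
  motion=[
    [-1,-0.034,0.01,0,0],
    [-1,-0.068,0.024,0,0],
    [-1,-0.102,0.04,0,0],
    [-1,-0.136,0.055,0,0],
    [-1,-0.17,0.07,0,0],
  ],
)

```text
t: 33.25
tcp_pos: [0.5248, 0.1283, 0.2092]
orientation: [0.706, 0.708, 0.0, -0.0]
ft_force: [1.0, 0.1, -1.9]
width: 0.0474
gripper_force: 20.0
```

Call:
drive_tool(
  motion=[
    [-1,-0.034,0.015,0,0],
    [-1,-0.068,0.03,0,0],
    [-1,-0.102,0.045,0,0],
    [-1,-0.13,0.057,0,0],
    [-1,-0.15,0.066,0,0],
  ],
)

```text
t: 33.67
tcp_pos: [0.5912, -0.0231, 0.2092]
orientation: [0.707, 0.707, -0.0, 0.0]
ft_force: [-0.9, 0.0, -1.9]
width: 0.0478
gripper_force: 20.0
```

Call:
drive_tool(
  motion=[
    [-1,-0.0104,0.0045,0,0],
    [-1,-0.0104,0.0045,0,0],
    [-1,-0.0104,0.0045,0.01,0],
    [-1,-0.0104,0.0045,0.03,0],
    [-1,-0.0104,0.0045,0.05,0],
  ],
)

```text
t: 34.08
tcp_pos: [0.5953, -0.0277, 0.1577]
orientation: [0.705, 0.709, 0.001, -0.0]
ft_force: [0.1, 1.2, -1.8]
width: 0.0481
gripper_force: 20.0
```

Call:
drive_tool(
  motion=[
    [-1,0,0,0.012,0],
    [-1,0,0,0.02,0],
    [-1,0,0,0.02,0],
    [-1,0,0,0.02,0],
    [-1,0,0,0.02,0],
  ],
)

```text
t: 34.5
tcp_pos: [0.5961, -0.0295, 0.1393]
orientation: [0.706, 0.708, 0.0, 0.0]
ft_force: [1.1, 1.2, -1.9]
width: 0.0479
gripper_force: 20.0
```

Call:
drive_tool(
  motion=[
    [-1,0,-0.0005,0.004,0],
    [-1,0,-0.0005,0.007,0],
    [-1,0,-0.0005,0.009,0],
    [-1,0,-0.0005,0.0105,0],
    [-1,0,-0.0005,0.0105,0],
  ],
)

```text
t: 34.92
tcp_pos: [0.5951, -0.0299, 0.1279]
orientation: [0.706, 0.708, -0.0, -0.0]
ft_force: [-0.2, 0.1, -2.4]
width: 0.0477
gripper_force: 20.0
```

Call:
drive_tool(
  motion=[
    [-1,0,0,0.001,0],
    [-1,0,0,0.001,0],
  ],
)

```text
t: 35.08
tcp_pos: [0.5954, -0.03, 0.1277]
orientation: [0.706, 0.708, 0.0, 0.0]
ft_force: [-3.5, 0.1, 12.4]
width: 0.0477
gripper_force: 20.0
```

Call:
drive_tool(
  motion=[
    [-1,0,0,-0.0005,0],
    [0.49,0,0,-0.0005,0],
    [0.49,0,0,-0.0005,0],
    [0.49,0,0,-0.0005,0],
    [0.49,0,0,-0.0005,0],
  ],
)

```text
t: 35.5
tcp_pos: [0.5951, -0.0297, 0.1274]
orientation: [0.706, 0.708, -0.0, 0.0]
ft_force: [-0.4, 0.5, 1.1]
width: 0.0693
gripper_force: 0.0
```

Call:
drive_tool(
  motion=[
    [0.49,0,0,-0.02,0],
    [0.49,0,0,-0.06,0],
    [0.49,0,0,-0.1,0],
    [0.49,0.02,-0.004,-0.118,0],
    [0.49,0.052,-0.009,-0.118,0],
  ],
)

```text
t: 35.92
tcp_pos: [0.588, 0.0193, 0.2501]
orientation: [0.708, 0.706, 0.003, 0.002]
ft_force: [0.5, 1.5, 0.2]
width: 0.0701
gripper_force: 0.0
```

Call:
drive_tool(
  motion=[
    [0.49,0.036,-0.006,0,0],
    [0.49,0.072,-0.013,0,0],
    [0.49,0.108,-0.019,0,0],
    [0.49,0.144,-0.026,0,0],
    [0.49,0.18,-0.032,0,0],
  ],
)

```text
t: 36.33
tcp_pos: [0.5528, 0.2039, 0.2456]
orientation: [0.706, 0.708, 0.0, -0.0]
ft_force: [1.0, 0.5, -0.1]
width: 0.07
gripper_force: 0.0
```

Call:
drive_tool(
  motion=[
    [0.49,0.036,-0.007,0,0],
    [0.49,0.072,-0.013,0,0],
    [0.49,0.1,-0.018,0,0],
    [0.49,0.12,-0.022,0,0],
    [0.49,0.12,-0.022,0,0],
  ],
)

```text
t: 36.75
tcp_pos: [0.5294, 0.3273, 0.2448]
orientation: [0.704, 0.71, -0.0, -0.0]
ft_force: [-0.8, 0.3, 0.0]
width: 0.0697
gripper_force: 0.0
```

Call:
drive_tool(
  motion=[
    [0.49,0,0,0,0],
    [0.49,0,0,0,0],
    [0.49,0,0,0,0],
  ],
)

```text
t: 37.0
tcp_pos: [0.5317, 0.3207, 0.2456]
orientation: [0.707, 0.707, 0.0, 0.0]
ft_force: [0.4, -0.5, -0.5]
width: 0.0699
gripper_force: 0.0
```

Call:
drive_tool(
  motion=[
    [0.49,0,0.001,0.015,0],
    [0.49,0,0.001,0.045,0],
    [0.49,0,0.001,0.08,0],
    [0.49,0,0.001,0.11,0],
    [0.49,0,0.001,0.126,0],
  ],
)

```text
t: 37.42
tcp_pos: [0.5313, 0.3202, 0.1164]
orientation: [0.707, 0.707, -0.002, -0.0]
ft_force: [-0.8, 0.4, -0.6]
width: 0.07
gripper_force: 0.0
```

Call:
drive_tool(
  motion=[
    [0.49,0,0,0,0],
    [-1,0,0,0,0],
    [-1,0,0,0,0],
    [-1,0,0,0,0],
    [-1,0,0,0,0],
  ],
)

```text
t: 37.83
tcp_pos: [0.5328, 0.3224, 0.1209]
orientation: [0.706, 0.708, 0.001, -0.0]
ft_force: [-3.4, 0.1, 6.2]
width: 0.0479
gripper_force: 20.0
```

Call:
drive_tool(
  motion=[
    [-1,0,0,0,0],
    [-1,0,0,0,0],
    [-1,0,0,0,0],
  ],
)

```text
t: 38.08
tcp_pos: [0.5328, 0.3226, 0.1209]
orientation: [0.706, 0.708, 0.001, -0.0]
ft_force: [-1.7, -1.6, 7.6]
width: 0.0478
gripper_force: 20.0
```

Call:
drive_tool(
  motion=[
    [-1,0,0,-0.012,0],
    [-1,0,0,-0.04,0],
    [-1,0,0,-0.07,0],
    [-1,0,0,-0.085,0],
    [-1,-0.015,0.003,-0.09,0],
  ],
)

```text
t: 38.5
tcp_pos: [0.5356, 0.3103, 0.2131]
orientation: [0.705, 0.709, 0.002, -0.0]
ft_force: [0.3, 0.3, -3.0]
width: 0.0478
gripper_force: 20.0
```

Call:
drive_tool(
  motion=[
    [-1,-0.032,0.006,0,0],
    [-1,-0.064,0.012,0,0],
    [-1,-0.096,0.018,0,0],
    [-1,-0.128,0.025,0,0],
    [-1,-0.16,0.031,0,0],
  ],
)

```text
t: 38.92
tcp_pos: [0.5665, 0.1451, 0.21]
orientation: [0.706, 0.708, 0.0, -0.0]
ft_force: [0.7, 0.3, -1.9]
width: 0.048
gripper_force: 20.0
```

Call:
drive_tool(
  motion=[
    [-1,-0.032,0.007,0,0],
    [-1,-0.064,0.014,0,0],
    [-1,-0.09,0.019,0,0],
    [-1,-0.11,0.023,0,0],
    [-1,-0.1193,0.0255,0,0],
  ],
)

```text
t: 39.33
tcp_pos: [0.5923, 0.024, 0.2101]
orientation: [0.708, 0.707, -0.0, 0.0]
ft_force: [0.5, 0.4, -3.1]
width: 0.0477
gripper_force: 20.0
```

Call:
drive_tool(
  motion=[
    [-1,0,0,0,0],
    [-1,0,0,0,0],
    [-1,0,0,0.01,0],
    [-1,0,0,0.03,0],
    [-1,0,0,0.05,0],
  ],
)

```text
t: 39.75
tcp_pos: [0.5925, 0.0298, 0.1586]
orientation: [0.705, 0.709, 0.001, -0.0]
ft_force: [0.6, 0.3, -2.8]
width: 0.0478
gripper_force: 20.0
```

Call:
drive_tool(
  motion=[
    [-1,0,0,0.012,0],
    [-1,0,0,0.02,0],
    [-1,0,0,0.02,0],
    [-1,0,0,0.02,0],
    [-1,0,0,0.02,0],
  ],
)

```text
t: 40.17
tcp_pos: [0.593, 0.0281, 0.1403]
orientation: [0.706, 0.708, 0.0, 0.0]
ft_force: [0.3, -0.6, -3.0]
width: 0.0477
gripper_force: 20.0
```

Call:
drive_tool(
  motion=[
    [-1,0,0,0.004,0],
    [-1,0,0,0.007,0],
    [-1,0,0,0.009,0],
    [-1,0,0,0.0105,0],
    [-1,0,0,0.0105,0],
  ],
)

```text
t: 40.58
tcp_pos: [0.5924, 0.0279, 0.129]
orientation: [0.706, 0.708, -0.0, -0.0]
ft_force: [0.0, -0.7, -2.7]
width: 0.0477
gripper_force: 20.0
```

Call:
drive_tool(
  motion=[
    [-1,0,0,0.001,0],
    [-1,0,0,0.001,0],
  ],
)

```text
t: 40.75
tcp_pos: [0.5927, 0.0277, 0.1288]
orientation: [0.706, 0.708, 0.0, -0.0]
ft_force: [-4.9, -0.7, 12.7]
width: 0.048
gripper_force: 20.0
```

Touching; release, rise and back off towards the tray side.

Call:
drive_tool(
  motion=[
    [-1,0,0,-0.0005,0],
    [0.49,0,0,-0.0005,0],
    [0.49,0,0,-0.0005,0],
    [0.49,0,0,-0.0005,0],
    [0.49,0,0,-0.0005,0],
  ],
)

```text
t: 41.17
tcp_pos: [0.5925, 0.028, 0.1284]
orientation: [0.706, 0.708, 0.0, 0.0]
ft_force: [0.0, 0.5, 0.1]
width: 0.0687
gripper_force: 0.0
```

Call:
drive_tool(
  motion=[
    [0.49,0,0,-0.02,0],
    [0.49,0,0,-0.055,0],
    [0.49,0,0,-0.09,0],
    [0.49,0,0,-0.125,0],
    [0.49,0,0,-0.15,0],
  ],
)

```text
t: 41.58
tcp_pos: [0.593, 0.0276, 0.2814]
orientation: [0.706, 0.708, 0.001, 0.001]
ft_force: [0.3, 0.0, -0.8]
width: 0.0699
gripper_force: 0.0
```

Call:
drive_tool(
  motion=[
    [0.49,0.035,-0.01,0,0],
    [0.49,0.07,-0.02,0,0],
    [0.49,0.105,-0.03,0,0],
    [0.49,0.14,-0.04,0,0],
    [0.49,0.17,-0.05,0,0],
  ],
)

```text
t: 42.0
tcp_pos: [0.5412, 0.2003, 0.2785]
orientation: [0.706, 0.708, 0.0, -0.0]
ft_force: [0.8, 0.3, 0.7]
width: 0.0702
gripper_force: 0.0
```

Call:
drive_tool(
  motion=[
    [0.49,0.035,-0.01,0,0],
    [0.49,0.07,-0.02,0,0],
    [0.49,0.07,-0.02,0,0],
    [0.49,0.07,-0.02,0,0],
    [0.49,0.07,-0.02,0,0],
  ],
)

```text
t: 42.42
tcp_pos: [0.522, 0.2672, 0.2784]
orientation: [0.706, 0.708, -0.0, 0.0]
ft_force: [-0.1, -0.0, -0.2]
width: 0.07
gripper_force: 0.0
```

Run:
```python
from h import *
im,d,P=cloud('top'); save(im,'top5.png'); im,_,_=cloud('scene'); save(im,'scene5.png')
for n,y in(('blue',.0283),('red',-.0296),('yel',-.0882)):
    Q=P[(abs(P[...,0]-.595)<.04)&(abs(P[...,1]-y)<.028)&(P[...,2]>.19)&(P[...,2]<.22)].astype(np.float32)
    print(n,len(Q),np.round(cv2.minEnclosingCircle(Q[:,:2]*1000)[0],1),Q[:,2].mean())
```

```text
blue 166 [590.9  26.7] 0.20135944
red 174 [594.2 -31.1] 0.20143776
yel 179 [595.7 -89.4] 0.20098644
```

View pics/top5.png

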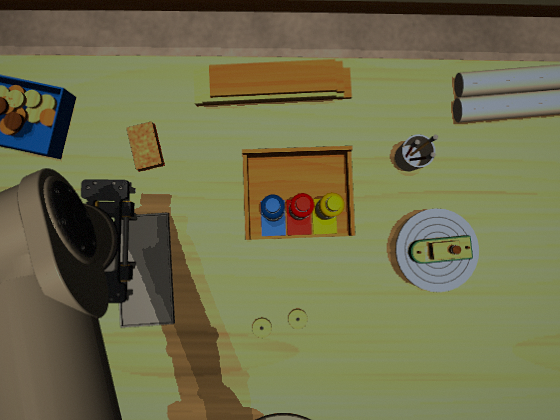

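View pics/scene5.png

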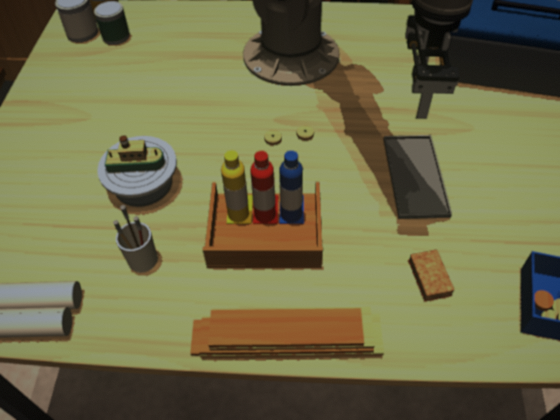

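In the top view, blue (272,207), red (301,206) and yellow (331,206) stand upright on their own lanes. The boat is centred on the turntable at (440,249), and the jar is untouched.

```bash
python3 -c "
from station import finish_job; print(finish_job())"
```

```text
the job is handed in; nothing more can be done
None
```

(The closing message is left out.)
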